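Seat the snack canister on its three-groove drawer dock

ROBOT

A 6-joint arm with a two-finger parallel gripper is mounted at the origin on the work surface. World frame = base frame: x ahead of the robot, y to its left, z up, the work surface at z = 0. Lengths are in mm, angles in rad, forces in N, time in s.
With the tool pointing down it reaches from about 275 to 750 mm from the base axis. Payload 10.2 kg.
Tool frame: the origin (TCP) lies midway between the tips of the shut fingers; the grasp point (between the pads) lies 19 mm behind it (ctrl.grasp_offset is the distance from the TCP to the grasp point, in mm); z points along the fingers, y is the line along which they close (so a half turn about z gives the same grasp; the last joint's range is limited). The gripper opens to 85 mm and grips with 20 to 120 N. Pads are 22 mm wide; open, the fingers measure 114 mm over their backs; the gripper's body (76 mm by 85 mm) begins 54 mm behind the grasp point. The pads swing forward as they close: fully open they stand 13 mm farther back than shut.
Start: joints at [1.076, 0.313, 1.498, -0, 1.331, -0.223], TCP at [140.957, 505.729, 231.294] pointing down, gripper open.
Joint ranges: [-2.94, 2.94], [-0.97, 2.17], [0.19, 2.56], [-1.23, 4.37], [0.02, 3.11], [-2.88, 2.88]. Speed limits (rad/s): [2.39, 2.39, 3.01, 3.14, 3.14, 3.14].

INTERFACE

Orientations are given as a unit quaternion [w, x, y, z].
In Python, from rig import ctrl, viewer, models gives the robot as it stands. The module is installed in compiled form; this text tells all that it offers.
- The arm moves only by the shell command python3 -m pendant 'ROWS' [OPENING] [FORCE]. ROWS is text: rows parted by semicolons, each of 4 numbers parted by spaces: the shift along the tool's x, y, z in m, then the turn about the tool's z in rad. In form: x y z yaw; .... A call has 1 to 10 rows; each row shifts and turns the commanded pose from where the row before left it, along the tool's axes as they then stand; what a row does not reach is not made up. A row lasts 1/8 s, in which the tool goes at most 62.5 mm and 10.7 degrees, less where a joint would pass 70% of its speed; a pose out of reach is approached as far as the arm can. A call is refused whole if a number of a shift passes 0.0625 or a number of a turn 0.188, either way. A call with a gripper value outside its range is refused whole. OPENING is the opening, from 0 (shut) to 1 (fully open), set as the call begins (- or left out, the last holds). The fingers move at their own pace and stop on an object; FORCE is the grip in N (left out, the last holds). Time passes only in rows, so rows that do not move let the fingers close. It gives the time, the measured TCP pose, the force, the opening and the grip force at its end, in the units of the state.
- ctrl.sense(): the state, without advancing time (a new reading comes with each control period).
- viewer.capture(name): name is "side" or "top" or "wrist"; returns a dict with "color" (384x512x3 uint8, red, green, blue), "vertical_fov" (degrees; the focal length in pixels is half the picture's height over the tangent of half this angle, whatever the lens; pixels are square), "cx", "cy" (the principal point, pixels), "pose" (4x4, takes a point from camera to world coordinates). Camera axes: x right, y down, z forward; pixel columns grow to the right and rows downward; lengths in mm; the calibration is good to about 2 mm. A picture is of the moment at which its call begins. There is no depth.
- ctrl.finish_job(): hands the job in; it is judged then, once.
Trained networks look in the newest picture that a camera, given by its name, has taken for a name from the list of things; names that differ only in an ending like _2 or _b are one class to them, and where a whole thing is asked for, a point or a joint stands for the part that bears it (a point fixed in the world has none). Each returns a list of dicts, best first, with "p" (0 to 1); they miss things now and then, are a little off and sometimes report something else, mostly with a low value. They report only what shows in the picture. A call takes as long as a camera call. They do not tell look-alikes from the thing itself.
- models.boxes_of(camera, query): "at" ([x, y, z] in mm, in world coordinates, good to about 4 mm: the middle of the surface that is visible of it).
The state is a dict: "time_s": time; "joints": joint angles; "dq": joint speeds; "tau": joint torques, N m; "eef_pos": TCP position; "ee_rot": TCP orientation; "force": force on the tool from outside, world axes, zero at the start; "wrist_torque": the same for the moment, N m; "grip_width": opening from 0.0 (shut) to 1.0 (fully open); "grip_force": force on a finger pad.
Only numpy, scipy, OpenCV 4.12 (cv2) and the standard library are available. Lean on these libraries where they do the work, as an engineer would, in place of code of your own. Each camera call takes 0.05 s, during which the arm holds its last target. There are 200 camera calls.

TASK

Lift the snack canister by the bar on its lid, stand it on the steel dock and turn it gently by feel until all three feet drop into the three grooves, so that it sits fully home, upright, and cannot rock. Let go of it there; do not drop it or press hard on the dock, and leave the other things in the drawer where they are.

Things in the scene. Friction and masses are not known exactly. Their poses are not given: they have to be found in the camera images.
- canister_center (a point): Loose aluminium canister, 0.28 to 0.52 kg, 76 mm across, 108 mm tall. Point on its axis half-way up, 54 mm above the underside of its feet; z up its axis. Underneath, three steel ball feet 10 mm in diameter, centred 26 mm off the axis at 0, 120 and 240 degrees from its x; its flat bottom is 7 mm above the feet's underside.
- canister_grip (a point): Centre of the black bar grip fixed on the canister's lid, on its axis, 93 mm above the feet's underside; same axes as the canister. The bar is 44 mm long along x, 14 mm wide along y, 30 mm high, and stands on the flat lid top 15 mm below this point.
- dock: Fixed round steel dock on the drawer's floor (4 mm above the work surface), foot 104 mm across, 8 mm thick, its top 94 mm across. Origin: centre of the underside, z up. The canister's centre point is 74 mm above this origin when the feet stand on the flat face, and 70.3 mm when all three are home in the grooves. Over 35 N from the canister is too hard.
- dock_face (a point): Dock's axis at its flat upper face, 20 mm above its underside; dock's axes. Three radial V-grooves 120 degrees apart, 10 mm wide, 60 degrees steep, catch feet within 0.18 rad and draw them 3.7 mm down under light load. The grooved top does not turn, but its angle is NOT measured: one groove is 0.3 to 1.75 rad anticlockwise from above of the dock's x; look or feel for it.
- nested_tins: bystander: three nested steel tiffin tins, 120 mm across, 68 mm high; origin under the centre
- cutlery_case: bystander: blue plastic cutlery case with flip lid, fixed, 85 x 240 x 50 mm; origin under the centre
- chopstick1: bystander: bamboo chopstick 230 mm long, 7 mm thick, lying about along its x; origin at its underside near mid-length
- chopstick2: bystander: the other chopstick of the pair
- katori: bystander: small steel bowl, 96 mm across, 40 mm high; origin under the centre
- spice_jar: bystander: glass jar, 56 mm across, 75 mm high; origin under the centre
- tumbler: bystander: steel tumbler, 66 mm across, 85 mm high; origin under the centre
Things that resemble listed ones, but are neither listed nor needed, are in the scene too. Leave any turquoise look-alike of the dock alone. What is shaped like the part that bears canister_center but blue is not meant.

How it is judged (in metres and radians):
On the way, in this order (a step that is already met when the one before it is completed fails the run):
1. the canister is lifted clear of the drawer floor (height (world z) of canister_center above 0.085 m), for 0.1 s.
2. the canister sits in all three grooves of the dock (z of canister_center in the frame of dock between 0.068 and 0.0713 m and horizontal distance between canister_center and dock below 0.0025 m and angle between canister_center's own z axis and vertical below 0.025 rad), for 0.3 s.
At the end, for the whole second after the job is handed in: The canister stands released and at rest on the dock with all three feet home in the grooves: its centre within 1 mm of the seated height (70.3 mm over the dock's underside) and 2.5 mm of the dock's axis, upright within 0.025 rad, its weight borne by the dock (all of step 2 and contact force between canister and dock above 1 N and linear speed of canister below 0.01 m/s and angular speed of canister below 0.05 rad/s); the robot touches nothing.
It fails at once if more than 35 N between canister and dock (contact force between canister and dock above 35 N).
It fails at once if the canister tips over by more than 0.35 rad (angle between canister_center's own z axis and vertical above 0.35 rad).
It fails at once if a bystander is moved more than 15 mm (distance of any of nested_tins, chopstick1, chopstick2, katori, spice_jar, tumbler from where it was at the start of the episode above 0.015 m).
It also fails if it takes over 72 s, if anything falls off the work surface, if the arm or the gripper's body presses on something with over 40 N, if the wrist force passes 120 N, or if a joint passes its speed limit or range.

## Working session

There is one attempt and no reset: what is moved stays moved. The work goes in short steps, Python scripts to look and compute and a shell command to move; the robot and the scene stay as the last step left them, time stands still between calls to the robot, and variables do not carry over. Pictures are saved under pics/ and viewed, at most 10 in all, crops included, and the job is handed in when it is done.

```bash
mkdir -p pics; cat > h.py <<'E'
import numpy as np,cv2
from rig import ctrl,viewer,models
def cap(n,f=None):
    c=viewer.capture(n)
    if f: cv2.imwrite('pics/'+f,c['color'][:,:,::-1])
    return c
def foc(c): return c['color'].shape[0]/2/np.tan(np.radians(c['vertical_fov'])/2)
def proj(c,p):
    T=np.linalg.inv(np.array(c['pose'])); q=T[:3,:3]@np.array(p,float)+T[:3,3]
    return np.round([c['cx']+foc(c)*q[0]/q[2],c['cy']+foc(c)*q[1]/q[2]],1)
def ray(c,u,v,z):
    P=np.array(c['pose']); d=P[:3,:3]@np.array([(u-c['cx'])/foc(c),(v-c['cy'])/foc(c),1]); o=P[:3,3]
    return np.round(o+d*(z-o[2])/d[2],1)
E
python3 - <<'E'
from h import *
ims=[]
for n in ('top','side'):
    c=cap(n); ims.append(c['color'][:,:,::-1])
    print(n,c['vertical_fov'],np.round(c['pose'],2).tolist())
    for q in ('canister_center','canister_grip','dock','dock_face','nested_tins','spice_jar','tumbler','katori','chopstick1','cutlery_case'):
        print(q,[(np.round(d['at']).tolist(),round(d['p'],2),proj(c,d['at']).tolist()) for d in models.boxes_of(n,q)])
cv2.imwrite('pics/a.png',cv2.resize(ims[0],(800,600),interpolation=3))
cv2.imwrite('pics/b.png',cv2.resize(ims[1],(800,600),interpolation=3))
s=ctrl.sense();print(s['ee_rot'],s['eef_pos'],ctrl.grasp_offset,s['force'],s['time_s'])
E
```

```text
top 49.13769392304636 [[0.01, -1.0, 0.06, 430.93], [-1.0, -0.01, 0.02, -5.06], [-0.02, -0.06, -1.0, 1233.8], [0.0, 0.0, 0.0, 1.0]]
canister_center [([285.0, 356.0, 80.0], 0.91, [124.6, 267.2]), ([505.0, 190.0, 81.0], 0.69, [186.7, 187.8])]
canister_grip [([500.0, 191.0, 81.0], 0.95, [186.1, 189.4]), ([286.0, 350.0, 77.0], 0.95, [127.1, 266.8]), ([540.0, 383.0, 77.0], 0.27, [117.8, 174.4])]
dock [([583.0, -197.0, 26.0], 0.92, [324.2, 163.4]), ([245.0, -244.0, 22.0], 0.79, [340.3, 282.3])]
dock_face [([589.0, -197.0, 22.0], 0.87, [324.0, 161.7]), ([245.0, -241.0, 17.0], 0.67, [339.0, 282.0]), ([542.0, 384.0, 78.0], 0.45, [117.7, 173.8])]
nested_tins [([733.0, -220.0, 37.0], 0.68, [332.9, 111.3])]
spice_jar [([540.0, 382.0, 76.0], 0.74, [118.4, 174.8]), ([585.0, -199.0, 23.0], 0.62, [324.6, 162.9])]
tumbler [([704.0, -359.0, 54.0], 0.72, [383.2, 120.3])]
katori [([500.0, -383.0, 20.0], 0.6, [388.8, 193.0])]
chopstick1 [([520.0, -9.0, 9.0], 0.71, [258.9, 185.2]), ([529.0, -27.0, 9.0], 0.68, [264.8, 181.9])]
cutlery_case [([737.0, 111.0, 56.0], 0.86, [217.3, 107.5])]
side 45.3604549114899
[... 391 characters left out ...]
0, -207.0, 26.0], 0.73, [307.6, 258.6])]
dock_face [([587.0, -205.0, 21.0], 0.66, [307.2, 259.1]), ([242.0, -251.0, 20.0], 0.6, [161.9, 308.2])]
nested_tins [([724.0, -220.0, 50.0], 0.59, [366.6, 245.0])]
spice_jar [([535.0, 377.0, 49.0], 0.63, [235.6, 109.7])]
tumbler [([697.0, -346.0, 54.0], 0.94, [378.3, 292.3])]
katori [([503.0, -366.0, 20.0], 0.75, [292.3, 328.9])]
chopstick1 [([513.0, -8.0, 3.0], 0.82, [257.3, 209.2]), ([532.0, -24.0, 7.0], 0.65, [265.8, 211.2])]
cutlery_case [([737.0, 73.0, 56.0], 0.83, [329.5, 160.1])]
[ 8.70374148e-06  1.35478712e-01  9.90780257e-01 -4.47992747e-06] [140.95506316 505.74477597 231.29320121] 18.700000000000003 [-0.05939676 -0.01314141  0.96936266] 1.1
```

View pics/a.png

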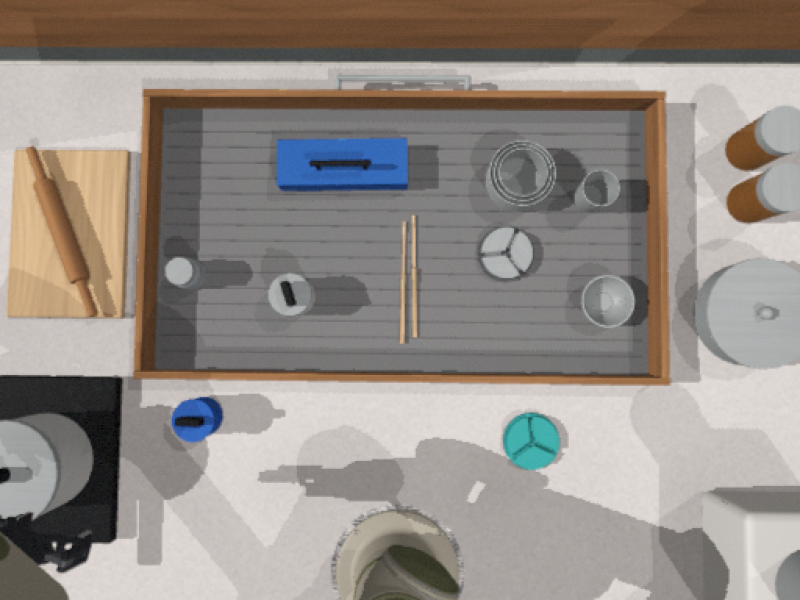

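View pics/b.png

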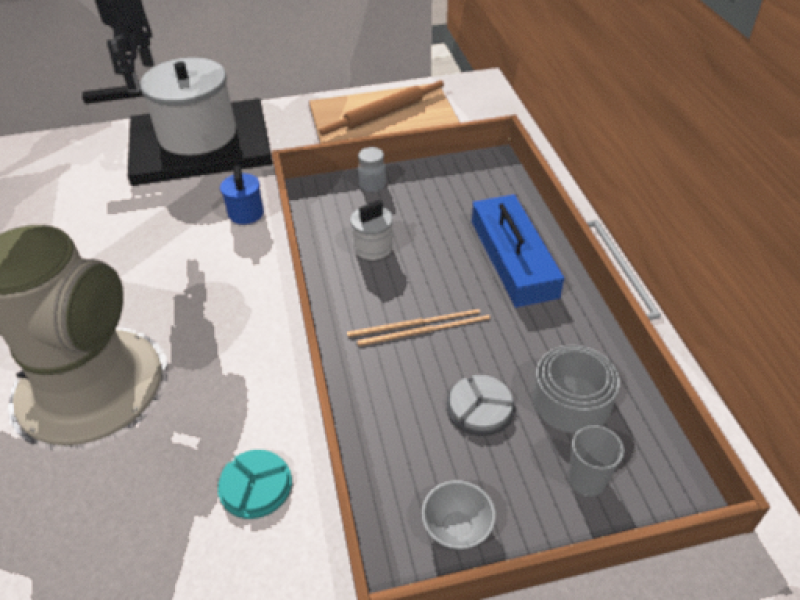

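The pictures show two canisters: silver at top px (186,188) and blue at (126,267). There are two docks: steel at (324,162) and turquoise at (340,282). I choose the silver canister and the steel dock, and will check both in a close crop.

```bash
python3 - <<'E'
from h import *
c=cap('top'); im=c['color'][:,:,::-1]
a=cv2.resize(im[163:213,162:212],(400,400),interpolation=2)
b=cv2.resize(im[137:187,299:349],(400,400),interpolation=2)
cv2.imwrite('pics/c.png',np.hstack([a,b]))
g=im.max(2); m=np.zeros_like(g); m[165:210,165:205]=(g[165:210,165:205]<60)
n,l,st,ce=cv2.connectedComponentsWithStats(m)
i=1+np.argmax(st[1:,4]); pts=np.argwhere(l==i)[:,::-1].astype(float)
w=np.array([ray(c,u,v,112)[:2] for u,v in pts]); mu=w.mean(0); e,V=np.linalg.eigh(np.cov((w-mu).T))
print(st[i],ce[i],mu,np.sqrt(12*e),np.arctan2(V[1,1],V[0,1]))
print([ray(c,*proj(c,d),24) for d in ([583,-197,26],[589,-197,22])])
E
```

```text
[180 180   9  16  82] [184.01219512 187.37804878] [504.01463415 191.80609756] [14.33479882 41.02829341] -2.7927771387912035
[array([ 583.3, -197.4,   24. ]), array([ 588.9, -196.8,   24. ])]
```

View pics/c.png

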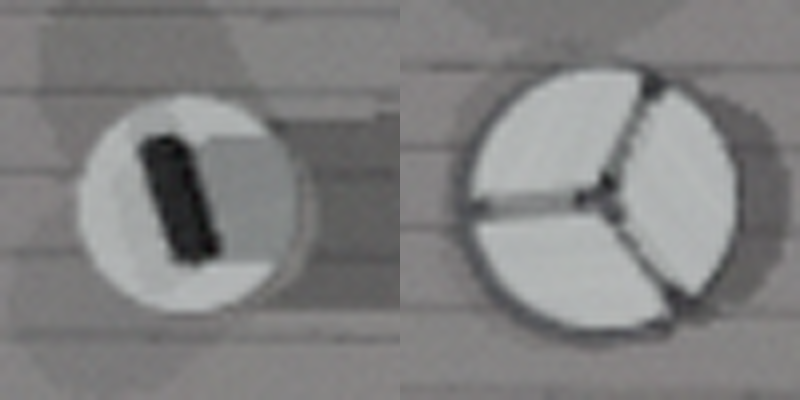

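The crop confirms the choice: a silver canister with its black bar at crop px (180,200), and the steel dock with three grooves meeting at crop px (605,192). Next I look at the dock from near with the wrist camera, passing over the canister on the way.

```bash
python3 -m pendant '-0.0386 -0.0349 -0.008 0;-0.0386 -0.0349 -0.008 0;-0.0386 -0.0349 -0.008 0;-0.0386 -0.0349 -0.008 0;-0.0386 -0.0349 -0.008 0;-0.0386 -0.0349 -0.008 0;-0.0386 -0.0349 -0.008 0;-0.0386 -0.0349 -0.008 0' 1
python3 -m pendant '-0.0386 -0.0349 0 0;-0.0386 -0.0349 0 0;-0.0386 -0.0349 0 0;-0.0386 -0.0349 0 0;-0.0386 -0.0349 0 0;-0.0386 -0.0349 0 0;-0.0386 -0.0349 0 0;-0.0386 -0.0349 0 0;0 0 0 0;0 0 0 0'
python3 - <<'E'
from h import *
c=cap('wrist'); s=ctrl.sense()
print(np.round(c['pose'],3).tolist(),s['eef_pos'],s['joints'])
for q in ('dock','dock_face'):print([(d['at'],d['p'],proj(c,d['at'])) for d in models.boxes_of('wrist',q)])
cv2.imwrite('pics/d.png',cv2.resize(c['color'][:,:,::-1],(800,600),interpolation=2))
np.save('w.npy',c,allow_pickle=True)
E
```

```text
time_s: 2.15
eef_pos: [364.1, 152.3, 295.8]
ee_rot: [0.0, 0.135, 0.991, 0.0]
force: [1.1, 0.7, 0.2]
grip_width: 1.001
grip_force: 0.0
time_s: 3.4
eef_pos: [585.8, -197.6, 295.2]
ee_rot: [-0.0, 0.135, 0.991, 0.0]
force: [-0.3, 0.8, -0.6]
grip_width: 1.001
grip_force: 0.0
[[0.269, 0.925, 0.269, 517.261], [0.963, -0.258, -0.076, -177.642], [-0.001, 0.279, -0.96, 437.193], [0.0, 0.0, 0.0, 1.0]] [ 585.77397566 -197.165417    295.67585122] [-5.14024867e-01  4.96791430e-01  1.06688357e+00  1.19861863e-04
  1.57764815e+00 -1.81374713e+00]
[([589.1, -195.6, 20.4], 0.56, array([255.3, 156.9]))]
[([587.7, -193.2, 22.3], 0.66, array([256.8, 155.6]))]
```

View pics/d.png

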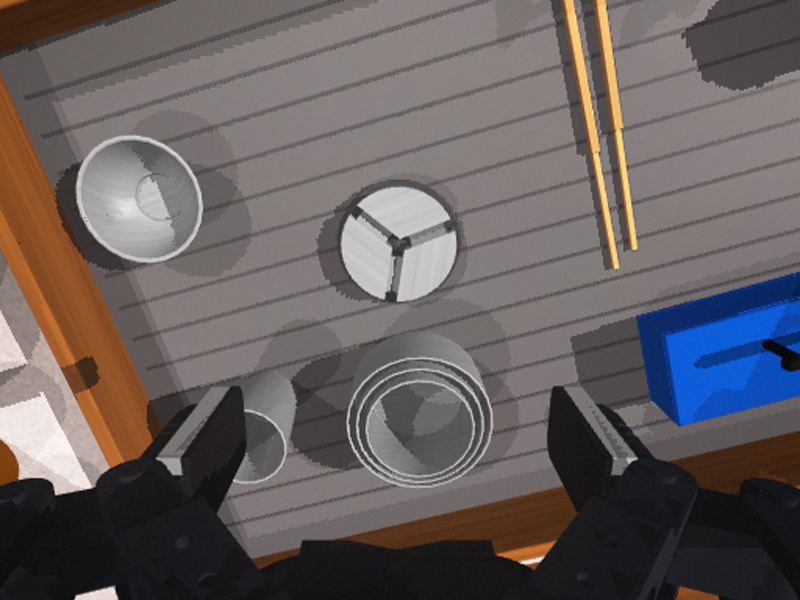

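The wrist picture shows the dock at about (398,244). Its groove tips are at (357,210), (452,226) and (391,297). I'll fit the bright face and the groove phase.

```bash
cat >> h.py <<'E'
def dock(c,uv,r):
    g=c['color'].min(2).astype(np.uint8); u0,v0=map(int,uv); m=np.zeros_like(g)
    m[v0-r:v0+r,u0-r:u0+r]=(g[v0-r:v0+r,u0-r:u0+r]>150)
    n,l,st,ce=cv2.connectedComponentsWithStats(m)
    m=np.isin(l,[i for i in range(1,n) if st[i,4]>40]).astype(np.uint8)
    h=cv2.convexHull(np.argwhere(m)[:,::-1].astype(np.float32)[:,None,:])[:,0]
    w=np.array([ray(c,u,v,24)[:2] for u,v in h]); A=np.c_[2*w,np.ones(len(w))]
    x=np.linalg.lstsq(A,(w**2).sum(1),rcond=None)[0]; R=np.sqrt(x[2]+x[0]**2+x[1]**2)
    a=np.linspace(0,2*np.pi,720,endpoint=False); s=[]
    for t in a:
        s.append(np.mean([g[int(round(q[1])),int(round(q[0]))] for q in (proj(c,[x[0]+k*np.cos(t),x[1]+k*np.sin(t),24]) for k in np.arange(14,40,2))]))
    f=np.array(s).reshape(3,240).mean(0); wt=np.clip(np.median(f)-f-15,0,None); 
    ph=np.angle((wt*np.exp(3j*a[:240])).sum())/3
    return x[:2],R,ph%(2*np.pi/3)
E
python3 - <<'E'
from h import *
print(dock(np.load('w.npy',allow_pickle=True).item(),(255,156),50))
print(dock(cap('top'),(324,162),22))
E
```

```text
(array([ 588.42362701, -196.05549031]), np.float64(46.580975726031674), np.float64(1.6688455239918885))
(array([ 581.34395906, -208.63895575]), np.float64(64.53002161851728), np.float64(0.08417646635551122))
```

```bash
python3 -m pendant '0.0229 0.0441 0 0;0.0229 0.0441 0 0;0.0229 0.0441 0 0;0.0229 0.0441 0 0;0.0229 0.0441 0 0;0.0229 0.0441 0 0;0.0229 0.0441 0 0;0.0229 0.0441 0 0' >/dev/null
python3 -m pendant '0 0 0.0175 -0.155;0 0 0.0175 -0.155;0 0 0.0175 -0.155;0 0 0.0175 -0.155;0 0 0 0;0 0 0 0'
python3 - <<'E'
from h import *
c=cap('wrist'); s=ctrl.sense()
print(s['eef_pos'],s['joints'])
for q in ('canister_grip','canister_center'):print([(d['at'],d['p'],proj(c,d['at'])) for d in models.boxes_of('wrist',q)])
cv2.imwrite('pics/e.png',cv2.resize(c['color'][:,:,::-1],(800,600),interpolation=2))
np.save('w2.npy',c,allow_pickle=True); print(proj(c,[504,192,112]))
E
```

```text
time_s: 5.35
eef_pos: [504.3, 191.3, 226.3]
ee_rot: [0.001, -0.172, 0.985, -0.0]
force: [-0.1, -0.2, 0.8]
grip_width: 0.998
grip_force: 0.0
[504.40527904 191.24841368 226.38724498] [ 1.45095777e-01  3.47441517e-01  1.46313869e+00  3.32400605e-05
  1.32925164e+00 -1.77176071e+00]
[([498.4, 190.5, 82.0], 0.86, array([254.2, 172.5])), ([307.4, 339.5, 39.5], 0.77, array([480.8,  22.3]))]
[([499.9, 193.7, 81.6], 0.63, array([257. , 175.1])), ([306.6, 339.7, 40.6], 0.56, array([482.3,  21.2]))]
[253.7 187.8]
```

View pics/e.png

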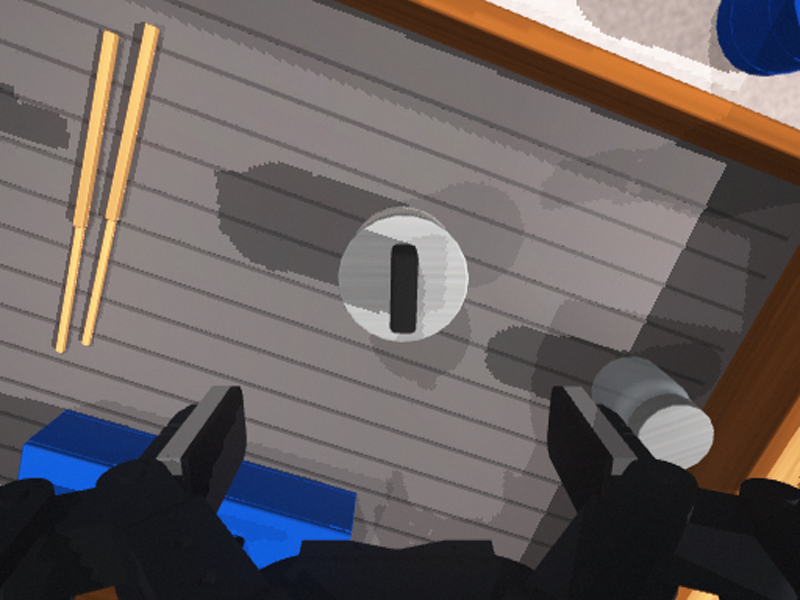

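The bar spans view px (390–418, 244–333), almost in line with the tool axis, and the lid's centre is at about (403,279). I'll work out the remaining offset.

```bash
python3 - <<'E'
from h import *
c=np.load('w2.npy',allow_pickle=True).item(); k=.64
print('lid',ray(c,403.5*k,279*k,82))
g=c['color'].max(2); m=((g<75)*1).astype(np.uint8); m[:145]=0;m[225:]=0;m[:,:235]=0;m[:,280:]=0
n,l,st,ce=cv2.connectedComponentsWithStats(m); i=1+np.argmax(st[1:,4]); print(st[i])
p=np.argwhere(l==i)
# horizontal centreline vs row
rows=range(st[i,1]+6,st[i,1]+st[i,3]-5); cl=[p[p[:,0]==r,1].mean() for r in rows]
f=np.polyfit(rows,cl,1); a=ray(c,np.polyval(f,rows[0]),rows[0],112); b=ray(c,np.polyval(f,rows[-1]),rows[-1],112)
d=b-a; print('axis',np.arctan2(d[1],d[0]),a,b)
v=st[i,1]+st[i,3]-.5; e=ray(c,np.polyval(f,v),v,112); print('end',e,'centre',e-22*d/np.linalg.norm(d))
R=ctrl.sense()['ee_rot'];print('tool x', 2*np.arctan2(R[2],R[1]))
E
```

```text
lid [502.4 195.8  82. ]
[250 156  18  57 939]
axis 0.33440810623069395 [482.9 188.3 112. ] [518.3 200.6 112. ]
end [522.9 202.2 112. ] centre [502.11869571 194.97937732 112.        ]
tool x 3.488501978669004
```

```bash
python3 -m pendant '0.0006 0.0039 0.02 0.012;0 0 0.025 0;0 0 0.025 0;0 0 0.025 0;0 0 0.025 0;0 0 0.013 0;0 0 0.007 0;0 0 0 0;0 0 0 0' 
python3 -m pendant '0 0 0 0;0 0 0 0;0 0 0 0;0 0 0 0;0 0 0 0;0 0 0 0;0 0 0 0;0 0 0 0' 0 40
```

```text
time_s: 6.62
eef_pos: [502.7, 194.6, 86.0]
ee_rot: [0.001, -0.167, 0.986, -0.0]
force: [-0.0, -0.1, -0.1]
grip_width: 1.001
grip_force: 0.0
time_s: 7.62
eef_pos: [502.4, 194.5, 85.4]
ee_rot: [0.0, -0.167, 0.986, -0.0]
force: [0.3, 0.9, 2.4]
grip_width: 0.154
grip_force: 43.8
```

```bash
python3 -m pendant '0 0 -0.005 0;0 0 -0.015 0;0 0 -0.02 0;0 0 -0.02 0;0 0 -0.02 0;0 0 0 0;0 0 0 0;0 0 0 0'; python3 - <<'E'
from h import *
s=ctrl.sense(); R=s['ee_rot']; t=2*np.arctan2(R[2],R[1]); x=np.array([np.cos(t),np.sin(t)]); y=np.array([x[1],-x[0]])
d=np.array([588,-196.5])-s['eef_pos'][:2]; print(t,d@x,d@y,s['eef_pos'],s['force'],s['wrist_torque'])
c=cap('wrist','f.png')
print([(d['at'],d['p'],proj(c,d['at'])) for d in models.boxes_of('wrist','canister_grip')])
E
```

```text
time_s: 8.62
eef_pos: [501.9, 194.4, 164.5]
ee_rot: [-0.001, -0.167, 0.986, 0.0]
force: [-0.1, -0.3, -3.1]
grip_width: 0.153
grip_force: 43.2
3.477710029862545 47.66846920213531 -397.43947429976777 [501.9158872  194.42191575 164.47509956] [-0.07568004 -0.27774051 -3.14619092] [-0.0419506  -0.01880867  0.10990118]
[([485.4, 190.4, 163.2], 0.92, array([255.5, 217.8])), ([306.0, 336.8, 10.1], 0.53, array([498.6,  10.4]))]
```

View pics/f.png

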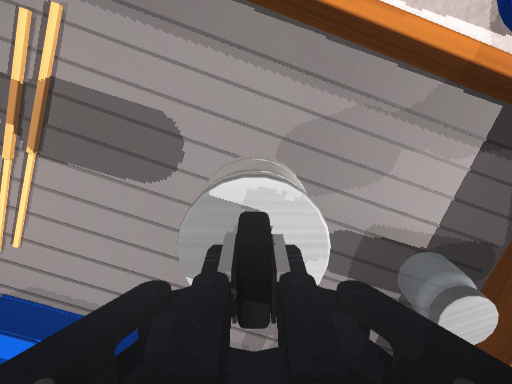

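The canister hangs cleanly from the bar; the lid's top edge is at px (254,174). I'll check its offset along the bar from that edge.

```bash
python3 - <<'E'
from h import *
c=cap('wrist'); s=ctrl.sense(); R=s['ee_rot']; t=2*np.arctan2(R[2],R[1]); x=np.array([np.cos(t),np.sin(t)]); y=np.array([x[1],-x[0]])
col=c['color'][:,254].astype(int).sum(1); print(col[150:215].tolist())
for u,v in [(254.5,174.5),(179,243),(330,243)]:
    d=ray(c,u,v,161.)[:2]-s['eef_pos'][:2]; print(d@x,d@y)
E
```

```text
[434, 433, 437, 435, 435, 422, 430, 437, 465, 469, 428, 433, 432, 431, 424, 423, 425, 426, 412, 352, 394, 419, 418, 411, 347, 333, 348, 477, 671, 671, 668, 668, 669, 662, 668, 663, 656, 655, 652, 649, 600, 600, 598, 596, 599, 598, 600, 599, 603, 600, 592, 583, 579, 583, 588, 593, 592, 573, 378, 379, 380, 288, 103, 108, 107]
37.0291424764751 1.2107266806707155
3.1437266978263025 -35.203811590576116
3.1077839300321806 37.66208377973719
```

```bash
python3 -m pendant '0.0053 -0.0442 0 0;0.0053 -0.0442 0 0;0.0053 -0.0442 0 0;0.0053 -0.0442 0 0;0.0053 -0.0442 0 0;0.0053 -0.0442 0 0;0.0053 -0.0442 0 0;0.0053 -0.0442 0 0;0.0053 -0.0442 0 0' >/dev/null
python3 -m pendant '0 0 0.008 0.127;0 0 0.008 0.127;0 0 0.008 0.127;0 0 0.008 0.127;0 0 0.008 0.127;0 0 0.005 0.127;0 0 0 0;0 0 0 0;0 0 0 0'
cat > st.py <<'E'
from h import *
s=ctrl.sense(); R=s['ee_rot']; t=2*np.arctan2(R[2],R[1]); x=np.array([np.cos(t),np.sin(t)]); y=np.array([x[1],-x[0]])
d=np.array([588,-196.5])-s['eef_pos'][:2]; print('th',round(t,3),'err xy tool',np.round([d@x,d@y],2),'pos',np.round(s['eef_pos'],2),'F',np.round(s['force'],2),'M',np.round(s['wrist_torque'],3),'q6',round(s['joints'][5],2),s['time_s'])
E
python3 st.py
```

```text
time_s: 11.02
eef_pos: [588.6, -196.8, 120.5]
ee_rot: [0.0, 0.211, 0.978, -0.0]
force: [-0.1, -0.6, -2.8]
grip_width: 0.152
grip_force: 43.1
th 2.717 err xy tool [0.7  0.02] pos [ 588.64 -196.8   120.52] F [-0.11 -0.62 -2.82] M [ 0.037 -0.003  0.03 ] q6 -1.66 11.025
```

```bash
python3 -m pendant '0.0007 0 0.005 0;0 0 0.004 0;0 0 0.003 0;0 0 0.001 0;0 0 0 0;0 0 0 0'|grep -E 'pos|force:'
python3 -m pendant '0 0 0.0007 0;0 0 0 0;0 0 0 0'|grep -E 'pos|force:'
python3 -m pendant '0 0 0.0007 0;0 0 0 0;0 0 0 0'|grep -E 'pos|force:'
python3 -m pendant '0 0 0.0007 0;0 0 0 0;0 0 0 0'|grep -E 'pos|force:'; python3 st.py
```

```text
eef_pos: [588.0, -196.5, 107.4]
force: [0.3, -0.1, -3.4]
grip_force: 43.1
eef_pos: [587.9, -196.4, 106.6]
force: [-0.4, 0.5, -2.9]
grip_force: 43.1
eef_pos: [587.9, -196.5, 105.9]
force: [-0.2, 0.5, -2.5]
grip_force: 43.1
eef_pos: [587.9, -196.5, 105.2]
force: [1.2, 0.2, -3.3]
grip_force: 43.1
th 2.716 err xy tool [-0.1   0.01] pos [ 587.91 -196.47  105.19] F [ 1.17  0.17 -3.28] M [-0.06  -0.022  0.04 ] q6 -1.66 12.9
```

```bash
for i in 1; do python3 -m pendant '0 0 0.0005 0;0 0 0 0;0 0 0 0'|grep -E 'pos|e: \['
python3 -m pendant '0 0 0.0005 0;0 0 0 0;0 0 0 0'|grep -E 'pos|e: \['
python3 -m pendant '0 0 0.0005 0;0 0 0 0;0 0 0 0'|grep -E 'pos|e: \['; done; python3 st.py
```

```text
eef_pos: [587.9, -196.5, 104.7]
force: [-0.2, -0.2, -3.7]
eef_pos: [587.9, -196.5, 104.2]
force: [0.2, 0.1, -2.4]
eef_pos: [587.9, -196.4, 103.7]
force: [0.9, -0.2, -2.9]
th 2.716 err xy tool [-0.12 -0.02] pos [ 587.9  -196.43  103.69] F [ 0.88 -0.16 -2.94] M [ 0.01   0.02  -0.031] q6 -1.66 14.025
```

```bash
python3 -m pendant '0 0 0.0005 0;0 0 0 0;0 0 0 0'|grep -E 'pos|e: \['
python3 -m pendant '0 0 0.0005 0;0 0 0 0;0 0 0 0'|grep -E 'pos|e: \['
python3 -m pendant '0 0 0.0005 0;0 0 0 0;0 0 0 0'|grep -E 'pos|e: \['
python3 -m pendant '0 0 0.0004 0;0 0 0 0;0 0 0 0'|grep -E 'pos|e: \['; python3 st.py
```

```text
eef_pos: [587.9, -196.5, 103.2]
force: [-0.1, 0.6, -3.7]
eef_pos: [587.9, -196.5, 102.7]
force: [0.1, 0.7, -2.5]
eef_pos: [588.0, -196.5, 102.4]
force: [-1.1, -0.5, 0.4]
eef_pos: [588.0, -196.5, 102.2]
force: [-2.2, 0.3, 4.7]
th 2.716 err xy tool [ 0.02 -0.01] pos [ 588.02 -196.5   102.17] F [-2.24  0.26  4.69] M [0.215 0.377 0.074] q6 -1.66 15.525
```

Contact came 3 mm below the flat-face height, so the feet are in the grooves. The side force is small; I'll give way to it and settle lower.

```bash
python3 -m pendant '0.0005 -0.0002 0 0;0 0 0 0;0 0 0 0'>/dev/null; python3 st.py
python3 -m pendant '0 0 0.0003 0;0 0 0 0;0 0 0 0'>/dev/null; python3 st.py
```

```text
th 2.716 err xy tool [-0.37  0.14] pos [ 587.6  -196.48  102.03] F [0.25 0.98 5.9 ] M [ 0.264 -0.055  0.117] q6 -1.66 15.9
th 2.716 err xy tool [-0.37  0.12] pos [ 587.61 -196.46  101.9 ] F [-1.04  0.91  6.57] M [0.348 0.111 0.125] q6 -1.66 16.275
```

```bash
python3 -m pendant '0.0002 0.0004 0 -0.02;0 0 0 0;0 0 0 0'>/dev/null; python3 st.py
python3 -m pendant '0 0 0.0002 0;0 0 0 0;0 0 0 0'>/dev/null; python3 st.py
```

```text
th 2.735 err xy tool [-0.7  -0.13] pos [ 587.41 -196.1   101.5 ] F [0.28 0.29 3.25] M [ 0.019 -0.058 -0.142] q6 -1.68 16.65
th 2.736 err xy tool [-0.67 -0.15] pos [ 587.45 -196.1   101.51] F [0.54 0.33 5.16] M [ 0.073 -0.03  -0.215] q6 -1.68 17.025
```

Now it is stiff at 101.5 mm, the seated height, with the side moments gone. I'll release gently, then check.

```bash
python3 -m pendant '0 0 -0.0003 0.011;0 0 0 0;0 0 0 0' - 20 >/dev/null; python3 st.py
python3 -m pendant '0 0 0 0;0 0 0 0;0 0 0 0;0 0 0 0' 0.25; python3 -m pendant '0 0 0 0;0 0 0 0;0 0 0 0;0 0 0 0;0 0 0 0;0 0 0 0' 0.7; python3 st.py
```

```text
th 2.725 err xy tool [-0.8  -0.19] pos [ 587.34 -196.    101.5 ] F [ 0.93 -1.39  1.92] M [-0.079 -0.195  0.022] q6 -1.67 17.4
time_s: 17.9
eef_pos: [587.3, -196.0, 101.5]
ee_rot: [-0.0, 0.207, 0.978, 0.0]
force: [0.3, -0.0, 0.5]
grip_width: 0.249
grip_force: 0.0
time_s: 18.65
eef_pos: [587.3, -196.0, 101.6]
ee_rot: [0.0, 0.207, 0.978, -0.0]
force: [-0.4, 0.3, 0.5]
grip_width: 0.699
grip_force: 0.0
th 2.725 err xy tool [-0.82 -0.2 ] pos [ 587.33 -195.99  101.6 ] F [-0.43  0.3   0.46] M [-0.035  0.03  -0.03 ] q6 -1.67 18.65
```

```bash
python3 -m pendant '0 0 -0.01 0;0 0 -0.02 0;0 0 -0.03 0;0 0 -0.03 0;0 0 -0.03 0;0 0 -0.03 0;0 0 0 0;0 0 0 0;0 0 0 0' | head -3
python3 - <<'E'
from h import *
w=cap('wrist')['color'][:,:,::-1]; s=cap('side')['color'][:,:,::-1]
cv2.imwrite('pics/g.png',np.hstack([cv2.resize(w,(400,300)),cv2.resize(s[170:290,250:410],(400,300),interpolation=2)]))
E
```

```text
time_s: 19.77
eef_pos: [587.0, -195.8, 250.6]
ee_rot: [-0.001, 0.207, 0.978, 0.0]
```

View pics/g.png

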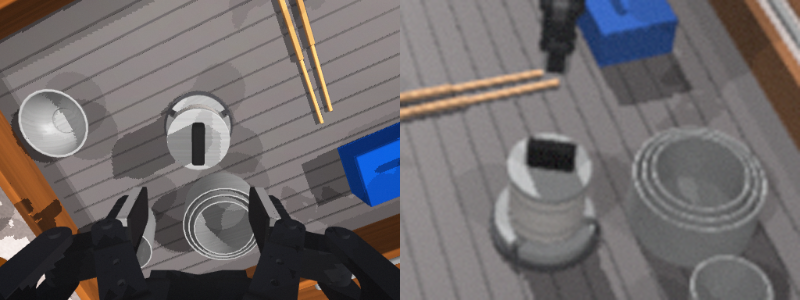

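The canister stands upright and centred on the dock (wrist crop px (198,138), side crop px (547,200)), and the gripper is clear. The release height matches the seated height, so I'm handing in.

```bash
python3 -c "
from rig import ctrl
print(ctrl.finish_job())"
```

```text
the job is handed in; nothing more can be done
None
```

The silver canister is standing on the steel dock, released and upright, with its feet felt home in the grooves (within about 0.2 mm of the expected seated height), and the job is handed in; the hand-in gave no pass or fail result.

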